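# Dock the cool rack past the spring gate

### The job

Load the blue tube rack into its docking track: press the long release bar down with one fingertip so that the spring gate sinks below the lane floor, and with the bar still held down push the rack along the lane over the gate until it is fully home against the end stop. Keep the bar down until the whole rack is past the gate, so that the gate never tips the rack or its tubes, then let go, so that the gate springs up behind the rack and locks it in. Only push and press: do not lift the rack, and leave the bottles, tube, forceps and pen around the track where they are.

Things in the scene. Friction and masses are not known exactly. Their poses are not given: they have to be found in the camera images.
- track: Docking track, a low metal lane screwed to the worktop. Origin on the worktop under the lane's centre line at the gate slot; +y is the push direction (open loading end to end stop), +x across the lane away from the robot. Lane floor 22 mm above the worktop, from y = -205 to +150 mm. Two white guides, 13 mm high above the floor, 6 mm thick, inner faces at x = -46.5 and +46.5 mm.
- gate (a joint): Spring gate: straight steel arm across the lane, track y = -4 to +4 mm, hinged about the track's y at x = +66 mm, 16 mm above the worktop. 0 rad = up: it slopes up to 20 mm above the lane floor at the near guide and blocks the rack. Grows as the bar is pressed; at 0.20 the arm is level, 2 mm under the lane floor; 0.25 = lower stop. The spring always pushes it back to 0.
- release_bar (a point): Flat steel bar on the gate arm's free end, outside the near guide; 18 mm wide, 6 thick, runs from y = -215 to +20 mm, parallel to the track's y; press it anywhere, a finger can slide along it. This point: top face, mid-width, at track y = 0. Top is 62 mm above the worktop with the gate up (track x -66 mm), 35 mm at joint 0.20 and 28 mm at 0.25 (x -72 mm). Takes 2.5 N, 5 N when down.
- rack: Blue cool rack with small capped tubes, 88 mm (x) by 127 mm (y, along the lane) by 24 mm high, about 0.2 kg, standing in the lane before the gate, a few mm of play in the lane's 93 mm. Origin in the centre of its underside, 63.5 mm from front and rear face. When it is home its origin is at track y = +72 mm and its rear face is 4 mm past the gate arm.
- stop_face (a point): Face of the end stop's two rubber bumpers, at the lane floor on the centre line: track x = 0, y = +135.5 mm. The end stop is 20 mm high above the lane floor. Axes as the track's.
- lane_mouth (a point): Open loading end of the guides: lane floor, centre line, track y = -188 mm. Axes as the track's.
- dropper_a: Small brown reagent bottle, 30 mm wide, 62 mm high, standing behind the track. Leave it alone. Origin under its centre.
- dropper_b: White reagent bottle, 37 mm wide, 69 mm high, standing behind the track. Leave it alone. Origin under its centre.
- tube_50_a: Capped tube, 34 mm wide, 113 mm high, standing behind the track. Leave it alone. Origin under its centre.
- media_bottle: Square clear bottle, 50 mm wide, 97 mm high, standing behind the track. Leave it alone. Origin under its centre.
- forceps: Thin steel forceps, 130 mm long, 6 mm high, lying on the worktop between track and robot. Leave it alone. Origin under its centre.
- marker_black: Marker pen, 135 mm long, 16 mm high, lying on the worktop between track and robot. Leave it alone. Origin under its centre.
Mind the look-alikes: they are no part of the job. There is more than one size of the rack; the one meant has the size given above.

How it is judged:
By the outcome, as a careful person would: the job done as asked, in the order asked, and still so for the second after the job is handed in, with the robot touching nothing.
It also fails if it takes over 48 s, if anything falls off the work surface, if the arm or the gripper's body presses on something with over 40 N, if the wrist force passes 120 N, or if a joint passes its speed limit or range.

### The arm

A 6-joint arm with a two-finger parallel gripper is mounted at the origin on a cart in front of the work surface, level with it; the furniture and walls round the work are solid. World frame = base frame: x ahead of the robot, y to its left, z up, the work surface at z = 0. Lengths are in m, angles in rad, forces in N, time in s.
With the tool pointing down it reaches from about 0.225 to 0.875 m from the base axis. Payload 3.4 kg.
Tool frame: the origin (TCP) lies on the centre line of the jaws, within the pads' length; the fingertips stand 19 mm ahead of it and the grasp point (between the pads) is the TCP; z points along the fingers, y is the line along which they close (so a half turn about z gives the same grasp; the last joint's range is limited). The gripper opens to 85 mm and grips with 20 to 120 N. Pads are 22 mm wide; open, the fingers measure 114 mm over their backs; the gripper's body (76 mm by 85 mm) begins 54 mm behind the grasp point. The pads swing forward as they close: fully open they stand 13 mm farther back than shut.
Start: joints at [-0.121, 0.276, 1.505, -0, 1.361, -0.121], TCP at [0.575, -0, 0.25] pointing down, gripper open.
Joint ranges: [-2.89, 2.89], [-0.75, 2.08], [0.22, 2.7], [-1.18, 4.32], [0.11, 2.71], [-2.7, 2.7]. Speed limits (rad/s): [2.57, 2.57, 3.14, 3.14, 3.14, 3.14].

### API

Orientations are given as [roll, pitch, yaw] about the fixed x, y, z axes, in that order (R = Rz(yaw) Ry(pitch) Rx(roll)).
In Python, from cell import get_state, viewer, arm gives the robot as it stands.
- The arm moves only by the tool step_arm, never from a script. Its arguments are lists of equal length, an entry for each row: "xyz": the shift along the world's x, y, z normalised to -1 to 1, where 1 is 120 mm, a list of three; "roll": the turn about the world's z normalised to -1 to 1, where 1 is 45 degrees. A call has exactly 8 rows; each row is the pose to reach, as a shift and turn from the pose commanded when the call began; what a row does not reach only later rows make up. A row lasts 1/12 s, in which the tool goes at most 41.7 mm and 7.16 degrees, less where a joint would pass 70% of its speed; a pose out of reach is approached as far as the arm can. A call with a number of a shift or a turn outside -1 to 1 is refused whole. A call with a gripper value outside its range is refused whole. "claw" is the finger opening in mm, from 0 to 85.4, set as the call begins (left out, the last holds). The fingers move at their own pace and stop on an object; "squeeze" is the grip in N (left out, the last holds). Time passes only in rows, so rows that repeat a pose let the fingers close, or fill a call up. It gives the time, the measured TCP pose, the force, the opening and the grip force at its end, in the units of the state.
- get_state(): the state, without advancing time (a new reading comes with each control period).
- viewer.read_camera(name): name is "scene" or "side" or "wrist"; returns the picture (400x640x3 uint8, red, green, blue); there is no depth.
- viewer.get_calibration(name): a dict with "vertical_fov" (degrees; the focal length in pixels is half the picture's height over the tangent of half this angle, whatever the lens; pixels are square), "cx", "cy" (the principal point, pixels), "xyz" and "rotation" of the camera in the world; the wrist camera has in their place "hand_eye" (4x4, takes a point from camera to tool coordinates, whose origin is the TCP and whose axes are the flange's). Camera axes: x right, y up, looking along -z (the intrinsics and any distortion apply to the point x, -y, -z); pixel columns grow to the right and rows downward; lengths in m; the calibration is good to about 2 mm. A picture is of the moment at which its call begins: read the wrist's pose just before it. get_calibration takes no time and is no camera call.
- arm.job_done(): hands the job in; it is judged then, once.
The state is a dict: "clock": time; "joints": joint angles; "joint_velocities": joint speeds; "joint_torque": joint torques, N m; "position": TCP position; "tcp_rot": TCP orientation; "force": force on the tool from outside, world axes, zero at the start; "torque": the same for the moment, N m; "grip_width": finger opening in m; "grip_force": force on a finger pad.
Only numpy, scipy, OpenCV 4.12 (cv2) and the standard library are available. Lean on these libraries where they do the work, as an engineer would, in place of code of your own. Each camera call takes 0.05 s, during which the arm holds its last target. There are 200 camera calls.

## Working session

There is one attempt and no reset: what is moved stays moved. The work goes in short steps, Python scripts to look and compute and a tool call to move; the robot and the scene stay as the last step left them, time stands still between calls to the robot, and variables do not carry over. Pictures are saved under pics/ and viewed, at most 12 in all, crops included, and the job is handed in when it is done.

Besides the shell and the picture viewer there is one more tool, called after ">>>" as name(argument=value, ...) on one line, values as JSON. step_arm: Moves the arm, as the interface text tells. Its arguments: {"type":"object","properties":{"xyz":{"type":"array"},"roll":{"type":"array"},"claw":{"type":"number"},"squeeze":{"type":"number"}},"required":["xyz","roll"]}

```bash
mkdir -p pics
cat > h.py <<'E'
import numpy as np,cv2
from cell import get_state,viewer,arm
E
python3 - <<'E'
from h import *
for n in("scene","side"):
    im=viewer.read_camera(n); cv2.imwrite(f"pics/{n}0.png",im[...,::-1]); 
    print(n,viewer.get_calibration(n))
print(viewer.get_calibration("wrist"))
s=get_state();print(s)
E
```

```text
scene {'vertical_fov': 50.274226811814025, 'cx': 319.2027311728121, 'cy': 202.0218152191441, 'xyz': array([-0.14436386, -0.57253117,  0.57259732]), 'rotation': array([ 1.0407101 , -0.0037697 , -0.86643169])}
side {'vertical_fov': 52.33784832018804, 'cx': 316.5095878721725, 'cy': 197.06635278035347, 'xyz': array([0.57980947, 0.88793054, 0.52653534]), 'rotation': array([ 1.1209637 , -0.01524516,  3.11619482])}
{'vertical_fov': 63.79293016339783, 'cx': 323.18423227937114, 'cy': 193.3229960214415, 'hand_eye': array([[ 2.90820495e-04,  9.61724037e-01,  2.74019691e-01,
         6.92837026e-02],
       [ 9.99998867e-01,  1.25107026e-04, -1.50039801e-03,
        -3.34814832e-04],
       [-1.47725062e-03,  2.74019817e-01, -9.61722911e-01,
        -1.23766689e-01],
       [ 0.00000000e+00,  0.00000000e+00,  0.00000000e+00,
         1.00000000e+00]])}
{'clock': 0.1, 'joints': array([-1.21022256e-01,  2.76545557e-01,  1.50602710e+00, -4.66373766e-06,
        1.36071175e+00, -1.20986165e-01]), 'joint_velocities': array([-0.00144695, -0.0008383 , -0.00314652, -0.00176892,  0.00012826,
       -0.00013935]), 'joint_torque': array([ 1.55745878e-03, -4.17697620e+01, -2.46405226e+01, -1.74112388e-04,
        5.80947395e-03,  2.85749664e-07]), 'position': array([5.74548058e-01, 3.51897558e-05, 2.49510125e-01]), 'tcp_rot': array([-3.13991272e+00, -1.99653248e-04,  1.57076104e+00]), 'force': array([-0.03522601,  0.24656114,  0.05481473]), 'torque': array([ 0.0111732 ,  0.06573724, -0.00230873]), 'grip_force': 0.0, 'grip_width': 0.08545677585637045}
```

View pics/scene0.png

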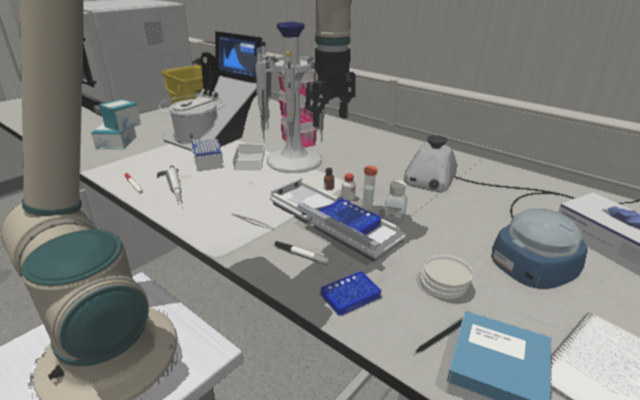

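View pics/side0.png

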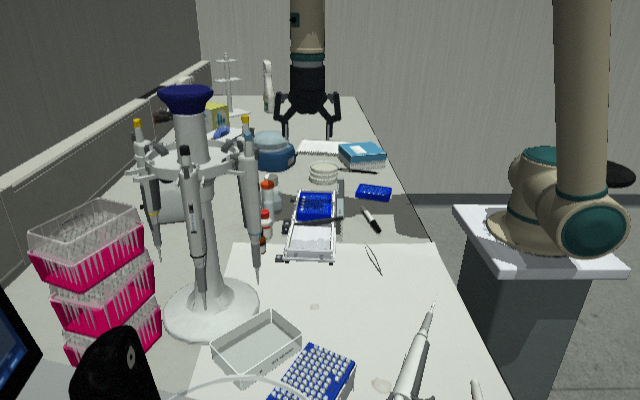

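Run:
```python
import cv2
a=cv2.imread("pics/scene0.png")[165:305,255:415];cv2.imwrite("pics/c1.png",cv2.resize(a,None,fx=4.2,fy=4.2,interpolation=cv2.INTER_CUBIC))
a=cv2.imread("pics/side0.png")[170:270,260:400];cv2.imwrite("pics/c2.png",cv2.resize(a,None,fx=5.5,fy=5.5,interpolation=cv2.INTER_CUBIC))
```

```text
(no output)
```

View pics/c1.png

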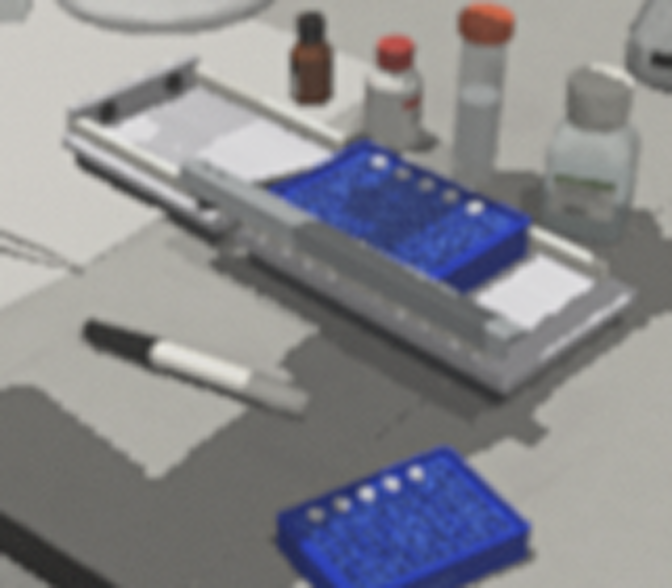

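View pics/c2.png

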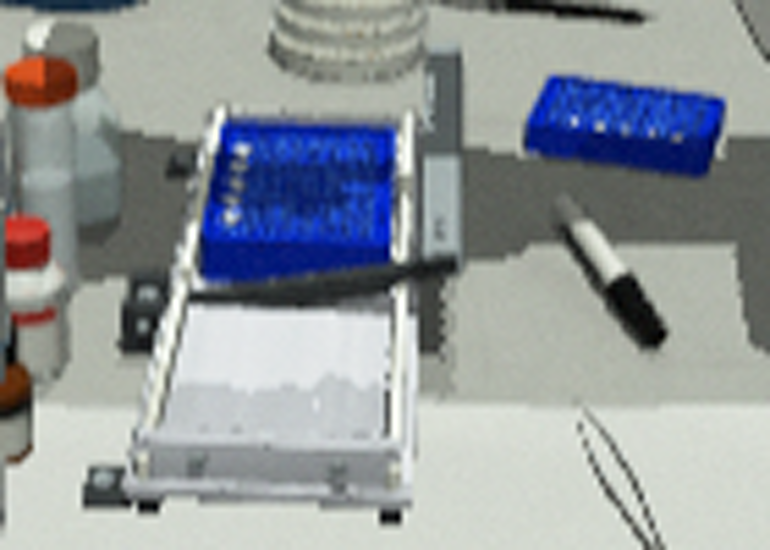

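```bash
cat >> h.py <<'E'
from scipy.optimize import least_squares
from scipy.spatial.transform import Rotation as R
def proj(n,P):
    c=viewer.get_calibration(n); f=200/np.tan(np.radians(c['vertical_fov'])/2)
    p=(np.asarray(P)-c['xyz'])@R.from_euler('xyz',c['rotation']).as_matrix()
    return np.c_[c['cx']+f*p[:,0]/-p[:,2], c['cy']-f*p[:,1]/-p[:,2]]
def T(q,P):
    c,s=np.cos(q[2]),np.sin(q[2]);P=np.array(P,float)/1000
    return np.c_[q[0]+c*P[:,0]-s*P[:,1],q[1]+s*P[:,0]+c*P[:,1],P[:,2]]
E
python3 - <<'E'
from h import *
sc=[((505,330),(-66,-215,62)),((195,162),(-66,20,62)),((600,268),(49.5,-188,35))]
sd=[((410,108),(-49.5,-188,35)),((215,108),(49.5,-188,35)),((443,257),(-66,20,62)),((444,49),(-66,-215,62))]
us=np.array([a for a,_ in sc])/4.2+[255,165]; ud=np.array([a for a,_ in sd])/5.5+[260,170]
f=lambda q:np.r_[proj('scene',T(q,[b for _,b in sc]))-us,proj('side',T(q,[b for _,b in sd]))-ud].ravel()
r=least_squares(f,[.57,0,0],loss='soft_l1');print(r.x);print(r.fun.reshape(-1,2).round(1)); q=r.x
# rack
rs=[((365,142),(44,63.5,46)),((530,222),(44,-63.5,46)),((455,272),(-44,-63.5,46))]
rd=[((205,237),(44,63.5,46)),((390,237),(-44,63.5,46)),((225,122),(44,-63.5,46)),((395,128),(-44,-63.5,46))]
us=np.array([a for a,_ in rs])/4.2+[255,165]; ud=np.array([a for a,_ in rd])/5.5+[260,170]
g=lambda k:np.r_[proj('scene',T(k,[b for _,b in rs]))-us,proj('side',T(k,[b for _,b in rd]))-ud].ravel()
r=least_squares(g,q);print(r.x,r.fun.reshape(-1,2).round(1))
c,s=np.cos(q[2]),np.sin(q[2]);d=r.x[:2]-q[:2];print('rack in track',c*d[0]+s*d[1],-s*d[0]+c*d[1],r.x[2]-q[2])
# objects: intersection
def ray(n,uv,z):
    return least_squares(lambda p:(proj(n,[[p[0],p[1],z]])-uv).ravel(),[.6,0]).x
for nm,uv,z in[('dropa',(311,100),0),('dropb',(402,145),0),('tube',(475,175),0),('media',(588,235),0),('pen1',(90,330),.008),('pen2',(300,405),.008),('forcep',(80,268),.003),('rack2',(405,520),.024)]:
    print(nm,ray('scene',np.array(uv)/4.2+[255,165],z))
E
```

```text
[ 0.55788493  0.00464555 -0.09032065]
[[ 1.  -1.2]
 [-2.4 -2.8]
 [ 0.4 -2.6]
 [ 0.5  0.2]
 [ 1.8 -1.2]
 [-0.3 -0.7]
 [ 0.5 -1.1]]
[ 0.55096097 -0.08042593 -0.04054683] [[-0.1 -1.8]
 [ 2.5 -2.4]
 [-3.   1.4]
 [ 0.2 -0.8]
 [ 1.5 -0.1]
 [-0.9 -1.2]
 [-0.3 -1.6]]
rack in track 0.000777534513494077 -0.08534924887967088 0.049773826071006125
dropa [0.67548821 0.0850771 ]
dropb [0.66691177 0.00299416]
tube [ 0.66659712 -0.05373346]
media [ 0.65333235 -0.14347269]
pen1 [0.38795051 0.00303045]
pen2 [ 0.41163026 -0.12292493]
forcep [0.43110229 0.05501955]
rack2 [ 0.36284894 -0.22415605]
```

Run:
```python
from h import *
im=viewer.read_camera("wrist");cv2.imwrite("pics/w0.png",im[...,::-1]);cv2.imwrite("pics/w0b.png",cv2.resize(im[...,::-1],(800,500),interpolation=cv2.INTER_CUBIC))
```

```text
(no output)
```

View pics/w0b.png

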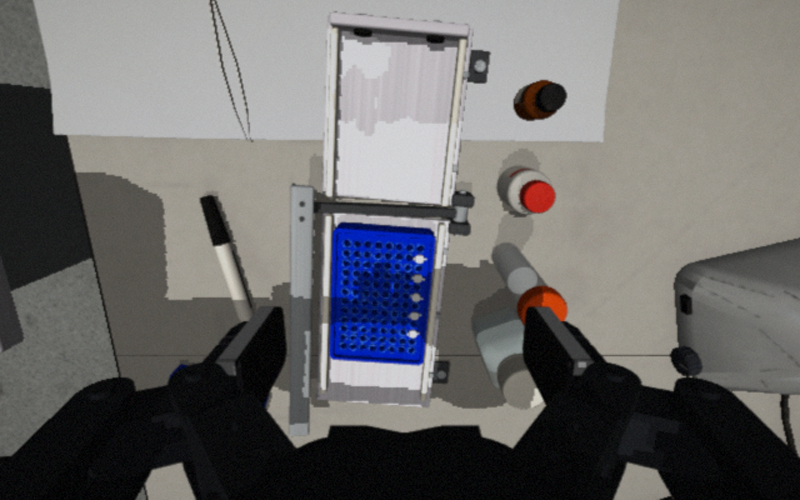

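```bash
cat >> h.py <<'E'
def projw(P,s,dc=(0,0)):
    c=viewer.get_calibration('wrist'); f=200/np.tan(np.radians(c['vertical_fov'])/2)
    H=c['hand_eye']; Rt=R.from_euler('xyz',s['tcp_rot']).as_matrix()
    pt=(np.asarray(P)-s['position'])@Rt
    p=(pt-H[:3,3])@H[:3,:3]
    return np.c_[c['cx']+f*p[:,0]/-p[:,2], c['cy']-f*p[:,1]/-p[:,2]]
E
python3 - <<'E'
from h import *
s=get_state()
w=[((302,185),(-66,20,62)),((300,434),(-66,-215,62)),((461,213),(66,0,20)),((324,396),(-49.5,-188,35)),((431,398),(49.5,-188,35)),((399,30),(0,133,42))]
u=np.array([a for a,_ in w])*.8
f=lambda q:(projw(T(q,[b for _,b in w]),s)-u).ravel()
r=least_squares(f,[.55,0,-.05],loss='soft_l1');q=r.x;print(q,r.fun.reshape(-1,2).round(1))
k=[((334,226),(-44,63.5,46)),((435,229),(44,63.5,46)),((427,362),(44,-63.5,46)),((331,357),(-44,-63.5,46))]
u2=np.array([a for a,_ in k])*.8
r=least_squares(lambda q:(projw(T(q,[b for _,b in k]),s)-u2).ravel(),q);print(r.x,r.fun.reshape(-1,2).round(1))
c,sn=np.cos(q[2]),np.sin(q[2]);d=r.x[:2]-q[:2];print('rack in track',c*d[0]+sn*d[1],-sn*d[0]+c*d[1],r.x[2]-q[2])
# predicted pixel of all features with the fit, per camera
P=[(-66,20,62),(-66,-215,62),(49.5,-188,35),(-49.5,-188,35)]
print(proj('scene',T(q,P)).round(1),(np.array([(505,330),(195,162),(600,268)])/4.2+[255,165]).round(1))
E
```

```text
[ 0.56015622  0.00232661 -0.07609545] [[ 0.3 -1.1]
 [ 0.5  0.7]
 [ 0.4 -1.7]
 [ 0.3 -2.5]
 [-4.9  1.2]
 [-0.5  4.9]]
[ 0.55489308 -0.07455294 -0.05019256] [[-1.7 -1.3]
 [ 1.4  0.4]
 [-0.2  0.3]
 [ 0.5  0.9]]
rack in track 0.0005966313096758278 -0.07705718360902923 0.025902887800473104
[[300.5 200.9]
 [379.1 241.9]
 [400.1 225.6]
 [372.9 243.7]] [[375.2 243.6]
 [301.4 203.6]
 [397.9 228.8]]
```

Run:
```python
import cv2
a=cv2.imread("pics/w0.png")[5:355,225:405];a=cv2.rotate(a,cv2.ROTATE_90_CLOCKWISE);cv2.imwrite("pics/c3.png",cv2.resize(a,None,fx=2.28,fy=3.3,interpolation=cv2.INTER_CUBIC)[:, :800]);print(a.shape)
```

```text
(180, 350, 3)
```

View pics/c3.png

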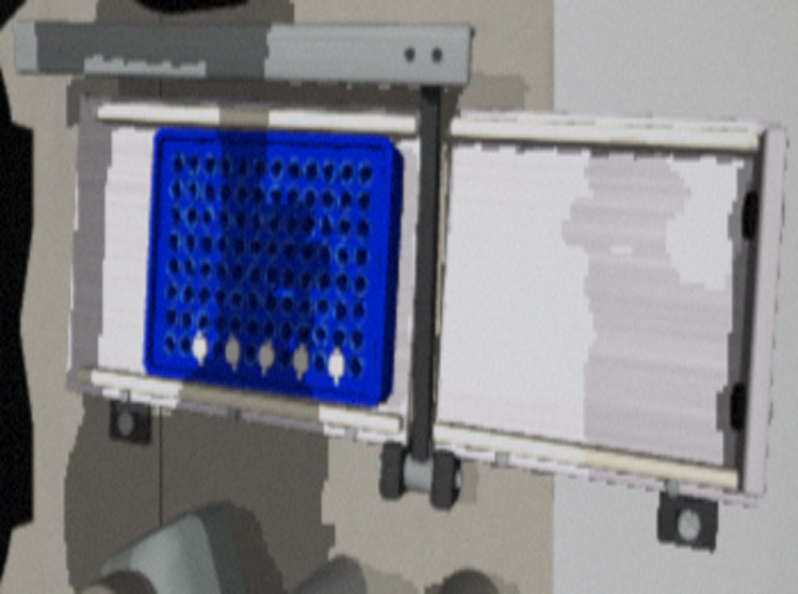

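```bash
cat >> h.py <<'E'
def dist(uv,k):
    c=viewer.get_calibration('wrist'); f=200/np.tan(np.radians(c['vertical_fov'])/2)
    o=np.array([c['cx'],c['cy']]);d=(uv-o)/f;r2=(d**2).sum(1,keepdims=True);return o+f*d*(1+k*r2)
E
python3 - <<'E'
from h import *
s=get_state()
cv=lambda a:np.c_[225+np.array(a)[:,1]/3.3, 354-np.array(a)[:,0]/2.28]
w=[((16,47),(-66,-215,62)),((470,53),(-66,20,62)),((420,475),(66,0,20)),((98,112),(-49.5,-188,35)),((80,378),(49.5,-188,35)),((418,124),(-49.5,-6,35)),((400,424),(49.5,-6,35)),((745,200),(-25,135.5,32))]
k=[((155,130),(-44,-63.5,46)),((388,140),(-44,63.5,46)),((147,374),(44,-63.5,46)),((376,400),(44,63.5,46))]
u=cv([a for a,_ in w]);u2=cv([a for a,_ in k])
for kk in(0,1):
  f=lambda q:(dist(projw(T(q[:3],[b for _,b in w]),s),q[3]*kk)-u).ravel()
  r=least_squares(f,[.55,0,-.05,0],loss='soft_l1');q=r.x;print(q,r.fun.reshape(-1,2).round(1).tolist())
  r=least_squares(lambda p:(dist(projw(T(p,[b for _,b in k]),s),q[3]*kk)-u2).ravel(),q[:3]);print(r.x,r.fun.reshape(-1,2).round(1).tolist())
  c,sn=np.cos(q[2]),np.sin(q[2]);d=r.x[:2]-q[:2];print('rack in track',c*d[0]+sn*d[1],-sn*d[0]+c*d[1],r.x[2]-q[2])
E
```

```text
[ 0.55880642  0.00149233 -0.07383414  0.        ] [[0.5, 1.7], [-0.5, 0.1], [-1.0, -0.5], [-0.1, 4.0], [-0.3, 1.2], [-0.5, -0.9], [0.5, -2.1], [5.8, -0.1]]
[ 0.55337139 -0.07755882 -0.06491869] [[-1.0, 2.2], [-2.3, -2.1], [0.9, 3.1], [2.5, -2.0]]
rack in track 0.0004111500696227033 -0.07923670117019908 0.0089154493978848
[ 0.55870831  0.001679   -0.07451548 -0.02326842] [[0.9, 0.4], [-0.4, -0.1], [-1.1, -0.6], [-0.0, 3.3], [-0.6, 0.6], [-0.5, -1.0], [0.4, -2.2], [6.0, 0.7]]
[ 0.55331859 -0.07769344 -0.06505723] [[-0.9, 2.0], [-2.3, -1.9], [0.8, 2.9], [2.4, -1.9]]
rack in track 0.0005342471115717916 -0.07955342859608543 0.009458257348890733
```

>>> step_arm(xyz=[[-0.13,-0.25,-0.1],[-0.26,-0.5,-0.25],[-0.4,-0.75,-0.4],[-0.526,-1,-0.55],[-0.526,-1,-0.7],[-0.526,-1,-0.8],[-0.526,-1,-0.8],[-0.526,-1,-0.8]], roll=[[0],[-0.03],[-0.06],[-0.095],[-0.095],[-0.095],[-0.095],[-0.095]], claw=57)

```text
validation failed for argument at $.ro...
```

>>> step_arm(xyz=[[0,-0.12,0],[0,-0.24,-0.1],[0,-0.36,-0.2],[0,-0.36,-0.3],[0,-0.36,-0.35],[0,-0.36,-0.35],[0,-0.36,-0.35],[0,-0.36,-0.35]], roll=[[0],[0],[0],[0],[0],[0],[0],[0]])

```text
validation failed for argument at $.ro...
```

Run:
```python
from h import *
s=get_state();print(s['position'],s['tcp_rot'],s['grip_width'],s['clock'],s['force'])
ims=[]
for n,b in(("scene",(190,300,290,450)),("side",(130,230,260,400)),("wrist",(0,400,0,640))):
    im=viewer.read_camera(n)[...,::-1];cv2.imwrite(f"pics/{n}1.png",im)
    a=im[b[0]:b[1],b[2]:b[3]]
    ims.append(cv2.resize(a,(400,280),interpolation=cv2.INTER_CUBIC) if n!="wrist" else cv2.resize(a[60:400,140:500],(560,320)))
o=np.zeros((600,800,3),np.uint8);o[:280,:400]=ims[0];o[:280,400:]=ims[1];o[280:,:560]=ims[2];cv2.imwrite("pics/m1.png",o)
```

```text
[5.74626540e-01 3.83099301e-05 2.49623472e-01] [-3.14015685e+00 -1.81303384e-04  1.57076600e+00] 0.08557660695886338 0.15 [-0.54627813  0.40943827  0.9641271 ]
```

View pics/m1.png

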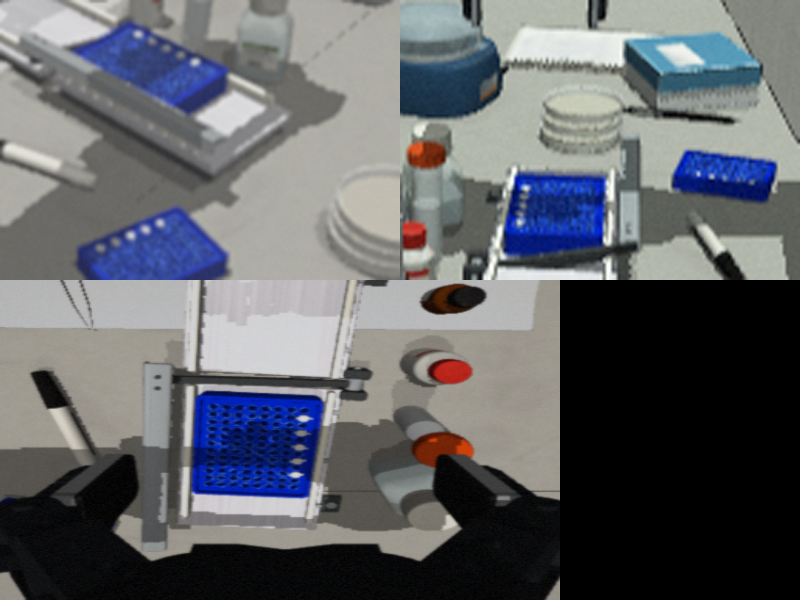

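The picture shows the arm still at its start: both calls were refused because roll must be flat numbers. I'll send them again.

>>> step_arm(xyz=[[-0.13,-0.25,-0.1],[-0.26,-0.5,-0.25],[-0.4,-0.75,-0.4],[-0.526,-1,-0.55],[-0.526,-1,-0.7],[-0.526,-1,-0.8],[-0.526,-1,-0.8],[-0.526,-1,-0.8]], roll=[0,-0.03,-0.06,-0.095,-0.095,-0.095,-0.095,-0.095], claw=57)

```text
clock: 0.97
position: [0.5116, -0.12, 0.154]
tcp_rot: [-3.14, -0.0, 1.496]
force: [-0.1, 0.4, 0.1]
grip_width: 0.0567
grip_force: 0.0
```

>>> step_arm(xyz=[[0,-0.12,0],[0,-0.24,-0.1],[0,-0.36,-0.2],[0,-0.36,-0.3],[0,-0.36,-0.35],[0,-0.36,-0.35],[0,-0.36,-0.35],[0,-0.36,-0.35]], roll=[0,0,0,0,0,0,0,0])

```text
clock: 1.63
position: [0.5127, -0.1629, 0.1133]
tcp_rot: [3.14, 0.001, 1.497]
force: [0.5, 0.3, 0.1]
grip_width: 0.0569
grip_force: 0.0
```

Run:
```python
from h import *
ims=[]
for n,b in(("scene",(180,290,300,460)),("side",(120,220,260,400)),("wrist",(60,400,100,540))):
    im=viewer.read_camera(n)[...,::-1];cv2.imwrite(f"pics/{n}1.png",im)
    a=im[b[0]:b[1],b[2]:b[3]]
    ims.append(cv2.resize(a,(400,280) if n!="wrist" else (420,320),interpolation=cv2.INTER_CUBIC))
o=np.zeros((600,800,3),np.uint8);o[:280,:400]=ims[0];o[:280,400:]=ims[1];o[280:,:420]=ims[2];cv2.imwrite("pics/m2.png",o)
```

```text
(no output)
```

View pics/m2.png

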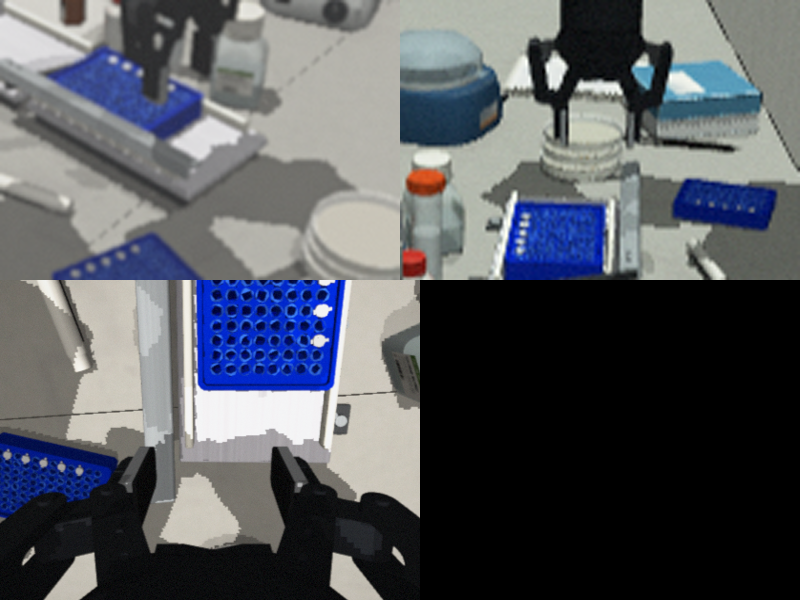

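Run:
```python
from h import *
s=get_state();print(s['position'])
cv=lambda a:np.c_[100+np.array(a)[:,0]/.9545, 60+(np.array(a)[:,1]-280)/.941]
q=[.5588,.0016,-.0745]
w=[((165,500),(-66,-215,62)),((188,446),(-49.5,-188,35)),((182,461),(-52,-205,22)),((145,290),(-70,-60,62)),((198,388),(-44,-143,46)),((334,388),(44,-143,46))]
u=cv([a for a,_ in w]);p=projw(T(q,[b for _,b in w]),s)
print(np.c_[u,p,p-u].round(1))
# rack rear / bar, in tool-relative track coords
def inv(uv,z):
    P=least_squares(lambda p:(projw([[p[0],p[1],z]],s)-uv).ravel(),[.5,-.1]).x
    d=P-s['position'][:2];c,n=np.cos(q[2]),np.sin(q[2]);return 1000*np.array([c*d[0]+n*d[1],-n*d[0]+c*d[1]])
for (a,b) in zip(u,[.062,.035,.022,.062,.046,.046]):print(inv(a,b).round(1))
```

```text
[ 0.51243402 -0.16304674  0.11315658]
[[ 2.729e+02  2.938e+02  2.716e+02  2.964e+02 -1.200e+00  2.700e+00]
 [ 2.970e+02  2.364e+02  3.002e+02  2.386e+02  3.200e+00  2.200e+00]
 [ 2.907e+02  2.523e+02  2.984e+02  2.528e+02  7.700e+00  4.000e-01]
 [ 2.519e+02  7.060e+01  2.498e+02  2.030e+01 -2.100e+00 -5.040e+01]
 [ 3.074e+02  1.748e+02  3.066e+02  1.779e+02 -8.000e-01  3.100e+00]
 [ 4.499e+02  1.748e+02  4.509e+02  1.779e+02  1.000e+00  3.100e+00]]
[-31.2 -45.5]
[-17.7 -18.7]
[-23.7 -37. ]
[-36.4  84.5]
[-9.5 26.6]
[77.2 26.6]
```

>>> step_arm(xyz=[[0,0,-0.05],[0,0,-0.1],[0,0,-0.15],[0,0,-0.2],[0,0,-0.25],[0,0,-0.3],[0,0,-0.33],[0,0,-0.33]], roll=[0,0,0,0,0,0,0,0])

```text
clock: 2.45
position: [0.511, -0.163, 0.0718]
tcp_rot: [-3.139, -0.001, 1.496]
force: [-1.7, 0.2, 4.2]
grip_width: 0.0567
grip_force: 1.4
```

>>> step_arm(xyz=[[0,0,-0.03],[0,0,-0.06],[0,0,-0.09],[0,0,-0.12],[0,0,-0.14],[0,0,-0.15],[0,0,-0.15],[0,0,-0.15]], roll=[0,0,0,0,0,0,0,0])

```text
clock: 3.12
position: [0.5116, -0.1631, 0.0547]
tcp_rot: [-3.141, -0.0, 1.496]
force: [-4.4, 0.3, 5.1]
grip_width: 0.0572
grip_force: 2.3
```

>>> step_arm(xyz=[[0,0,-0.01],[0,0,-0.02],[0,0,-0.03],[0,0,-0.04],[0,0,-0.04],[0,0,-0.04],[0,0,-0.04],[0,0,-0.04]], roll=[0,0,0,0,0,0,0,0])

```text
clock: 3.78
position: [0.5114, -0.1631, 0.0499]
tcp_rot: [-3.141, -0.0, 1.496]
force: [-3.8, -0.3, 5.6]
grip_width: 0.0568
grip_force: 2.6
```

Run:
```python
from h import *
print(get_state()['position'],get_state()['force'])
ims=[]
for n,b in(("scene",(180,290,280,440)),("side",(150,250,280,420)),("wrist",(60,400,100,540))):
    im=viewer.read_camera(n)[...,::-1];cv2.imwrite(f"pics/{n}2.png",im)
    a=im[b[0]:b[1],b[2]:b[3]]
    ims.append(cv2.resize(a,(400,280) if n!="wrist" else (420,320),interpolation=cv2.INTER_CUBIC))
o=np.zeros((600,800,3),np.uint8);o[:280,:400]=ims[0];o[:280,400:]=ims[1];o[280:,:420]=ims[2];cv2.imwrite("pics/m3.png",o)
```

```text
[ 0.51143957 -0.1630915   0.04986862] [-3.83667083 -0.32096717  5.62480162]
```

View pics/m3.png

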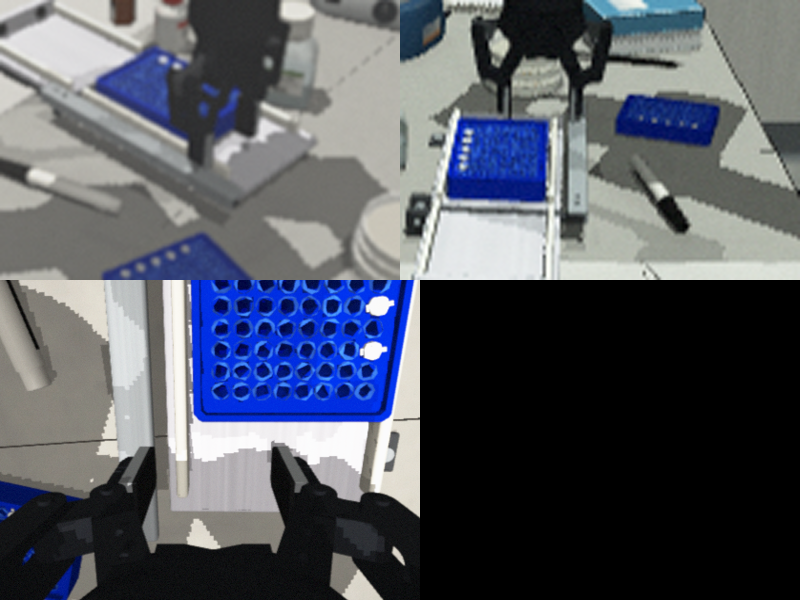

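>>> step_arm(xyz=[[0,0,-0.01],[0.001,0.02,-0.015],[0.004,0.05,-0.015],[0.006,0.08,-0.015],[0.009,0.12,-0.015],[0.012,0.16,-0.015],[0.015,0.2,-0.015],[0.018,0.24,-0.015]], roll=[0,0,0,0,0,0,0,0])

```text
clock: 4.6
position: [0.5155, -0.1349, 0.0488]
tcp_rot: [3.138, 0.002, 1.497]
force: [-0.1, -5.5, 5.2]
grip_width: 0.0569
grip_force: 3.2
```

>>> step_arm(xyz=[[0.003,0.04,0],[0.006,0.08,0],[0.009,0.12,0],[0.012,0.16,0],[0.015,0.2,0],[0.018,0.24,0],[0.021,0.28,0],[0.024,0.32,0]], roll=[0,0,0,0,0,0,0,0])

```text
clock: 5.27
position: [0.5183, -0.0964, 0.0488]
tcp_rot: [3.139, 0.002, 1.497]
force: [-1.0, -6.2, 5.7]
grip_width: 0.0571
grip_force: 3.3
```

>>> step_arm(xyz=[[0.003,0.04,0],[0.006,0.08,0],[0.009,0.12,0],[0.012,0.16,0],[0.015,0.2,0],[0.018,0.24,0],[0.021,0.28,0],[0.024,0.32,0]], roll=[0,0,0,0,0,0,0,0])

```text
clock: 5.93
position: [0.521, -0.0579, 0.0487]
tcp_rot: [3.139, 0.002, 1.497]
force: [-0.1, -5.5, 5.9]
grip_width: 0.0569
grip_force: 3.4
```

>>> step_arm(xyz=[[0.003,0.04,0],[0.006,0.08,0],[0.009,0.12,0],[0.012,0.16,0],[0.015,0.2,0],[0.018,0.24,0],[0.021,0.28,0],[0.022,0.3,0]], roll=[0,0,0,0,0,0,0,0])

```text
clock: 6.6
position: [0.5234, -0.0215, 0.0487]
tcp_rot: [3.139, 0.001, 1.497]
force: [-0.2, -6.2, 5.9]
grip_width: 0.057
grip_force: 3.5
```

>>> step_arm(xyz=[[0.001,0.02,0],[0.003,0.04,0],[0.005,0.06,0],[0.006,0.08,0],[0.008,0.1,0],[0.009,0.12,0],[0.009,0.12,0],[0.009,0.12,0]], roll=[0,0,0,0,0,0,0,0])

```text
clock: 7.27
position: [0.5244, -0.007, 0.0486]
tcp_rot: [3.139, 0.001, 1.497]
force: [-0.9, -4.8, 5.8]
grip_width: 0.0571
grip_force: 2.8
```

Run:
```python
from h import *
for n in("scene","side"): cv2.imwrite(f"pics/{n}3.png",viewer.read_camera(n)[...,::-1])
```

>>> step_arm(xyz=[[0.001,0.01,0],[0.001,0.02,0],[0.002,0.03,0],[0.003,0.04,0],[0.003,0.04,0],[0.003,0.04,0],[0.003,0.04,0],[0.003,0.04,0]], roll=[0,0,0,0,0,0,0,0])

```text
clock: 8.03
position: [0.5246, -0.0024, 0.0485]
tcp_rot: [3.14, 0.001, 1.497]
force: [0.6, -5.1, 5.8]
grip_width: 0.057
grip_force: 3.0
```

>>> step_arm(xyz=[[0,0.005,0],[0,0.01,0],[0.001,0.015,0],[0.001,0.02,0],[0.001,0.02,0],[0.001,0.02,0],[0.001,0.02,0],[0.001,0.02,0]], roll=[0,0,0,0,0,0,0,0])

```text
clock: 8.7
position: [0.5247, -0.0001, 0.0485]
tcp_rot: [3.14, 0.001, 1.497]
force: [0.2, -5.3, 5.7]
grip_width: 0.057
grip_force: 3.0
```

>>> step_arm(xyz=[[0,0.005,0],[0,0.01,0],[0.001,0.015,0],[0.001,0.02,0],[0.001,0.02,0],[0.001,0.02,0],[0.001,0.02,0],[0.001,0.02,0]], roll=[0,0,0,0,0,0,0,0])

```text
clock: 9.37
position: [0.5248, 0.0007, 0.0486]
tcp_rot: [3.14, 0.004, 1.497]
force: [-1.2, -10.2, 5.7]
grip_width: 0.0574
grip_force: 5.9
```

Run:
```python
from h import *
print(get_state()['position'],get_state()['force'])
ims=[]
for n,b in(("scene",(160,270,250,410)),("side",(180,280,270,410)),("wrist",(0,400,100,540))):
    im=viewer.read_camera(n)[...,::-1];cv2.imwrite(f"pics/{n}4.png",im)
    a=im[b[0]:b[1],b[2]:b[3]]
    ims.append(cv2.resize(a,(400,280) if n!="wrist" else (420,320),interpolation=cv2.INTER_CUBIC))
o=np.zeros((600,800,3),np.uint8);o[:280,:400]=ims[0];o[:280,400:]=ims[1];o[280:,:420]=ims[2];cv2.imwrite("pics/m4.png",o)
```

```text
[0.52477744 0.00068925 0.04858708] [ -1.24339273 -10.21287975   5.6897645 ]
```

View pics/m4.png

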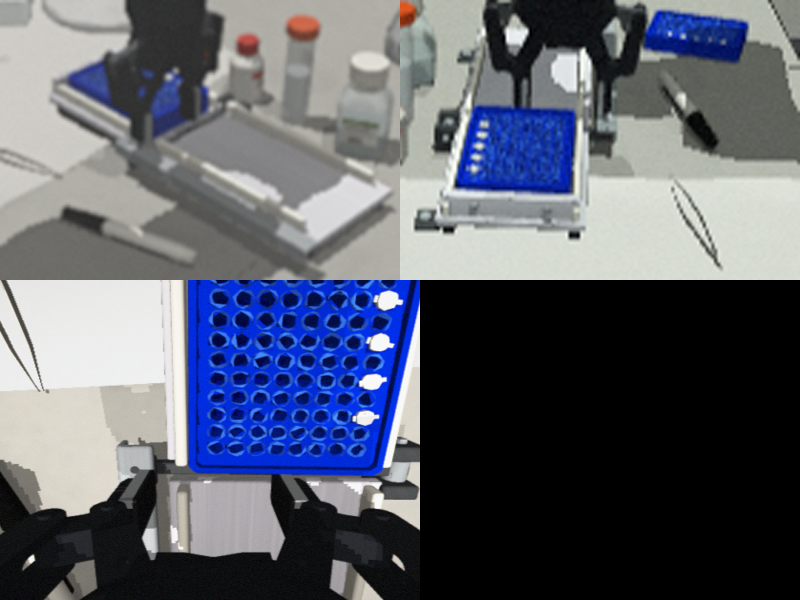

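>>> step_arm(xyz=[[0,0.005,0],[0,0.01,0],[0.001,0.015,0],[0.001,0.015,0],[0.001,0.015,0],[0.001,0.015,0],[0.001,0.015,0],[0.001,0.015,0]], roll=[0,0,0,0,0,0,0,0])

```text
clock: 10.18
position: [0.525, 0.0009, 0.0486]
tcp_rot: [3.14, 0.006, 1.498]
force: [-1.0, -16.6, 5.1]
grip_width: 0.0567
grip_force: 9.4
```

Firm against the stop: the tool moved 0.2 mm while the force rose to 17 N. Next I ease the finger back with the bar still down, then lift slowly.

>>> step_arm(xyz=[[0,-0.01,0],[-0.001,-0.02,0],[-0.002,-0.03,0],[-0.004,-0.06,0],[-0.008,-0.1,0],[-0.012,-0.15,0],[-0.015,-0.2,0],[-0.015,-0.2,0]], roll=[0,0,0,0,0,0,0,0])

```text
clock: 10.85
position: [0.5222, -0.0205, 0.048]
tcp_rot: [-3.141, 0.0, 1.496]
force: [-0.4, 0.6, 4.3]
grip_width: 0.0572
grip_force: 2.4
```

>>> step_arm(xyz=[[0,0,0.04],[0,0,0.08],[0,0,0.12],[0,0,0.16],[0,0,0.2],[0,0,0.25],[0,0,0.3],[0,0,0.4]], roll=[0,0,0,0,0,0,0,0])

```text
clock: 11.52
position: [0.5201, -0.0194, 0.0953]
tcp_rot: [-3.136, -0.0, 1.496]
force: [-1.0, -0.1, -0.6]
grip_width: 0.057
grip_force: 0.0
```

>>> step_arm(xyz=[[0,0,0.1],[0,0,0.25],[0,0,0.4],[0,0,0.6],[0,0,0.8],[0,0,1],[0,0,1],[0,0,1]], roll=[0,0,0,0,0,0,0,0])

```text
clock: 12.18
position: [0.5221, -0.0197, 0.2171]
tcp_rot: [3.141, 0.0, 1.496]
force: [0.3, 0.1, -0.4]
grip_width: 0.057
grip_force: 0.0
```

Run:
```python
from h import *
print(get_state()['position'],get_state()['force'])
ims=[]
for n,b in(("scene",(160,270,250,410)),("side",(180,280,270,410)),("wrist",(0,400,100,540))):
    im=viewer.read_camera(n)[...,::-1];cv2.imwrite(f"pics/{n}5.png",im)
    a=im[b[0]:b[1],b[2]:b[3]]
    ims.append(cv2.resize(a,(400,280) if n!="wrist" else (420,320),interpolation=cv2.INTER_CUBIC))
o=np.zeros((600,800,3),np.uint8);o[:280,:400]=ims[0];o[:280,400:]=ims[1];o[280:,:420]=ims[2];cv2.imwrite("pics/m5.png",o)
```

```text
[ 0.52210421 -0.01970496  0.21711127] [ 0.338206    0.10622258 -0.35049693]
```

View pics/m5.png

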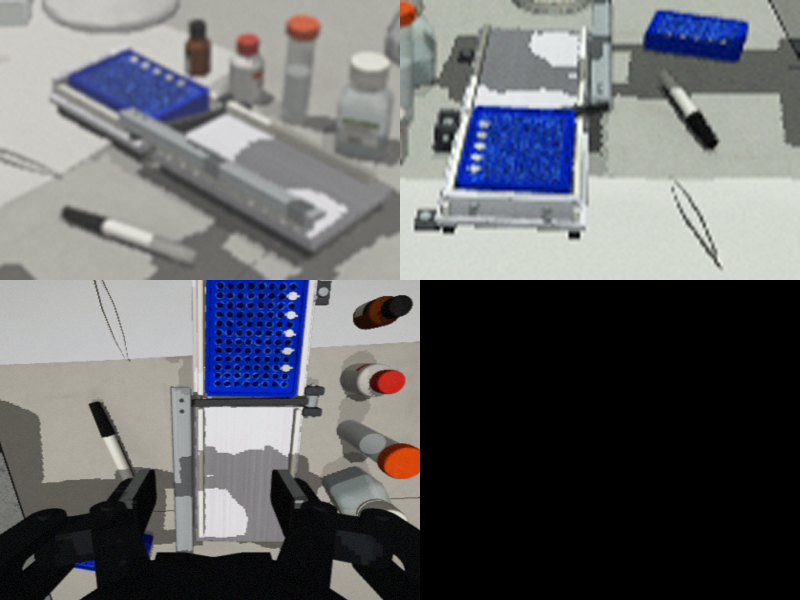

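The rack sits flat against the end stop. The gate arm is up behind it (wrist panel, about (250,402)), the bar is up, and nothing around the track has moved.

```bash
python3 -c "
from cell import arm
print(arm.job_done())"
```

```text
the job is handed in; nothing more can be done
None
```

The blue rack is home against the end stop with the gate sprung up behind it, and the job was handed in at about 12 s; the bar stayed down until the whole rack was past the gate, and nothing else was moved.

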